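# Load the seed-cake carriage and slide it up to the punch stop

## Robot

A 7-joint arm with a two-finger parallel gripper is mounted at the origin on the work surface. World frame = base frame: x ahead of the robot, y to its left, z up, the work surface at z = 0. Lengths are in m, angles in rad, forces in N, time in s.
With the tool pointing down it reaches from about 0.35 to 0.9 m from the base axis. Payload 8.1 kg.
Tool frame: the origin (TCP) lies at the very end of the fingers, on their centre line; the grasp point (between the pads) lies 19 mm behind it (grasp_offset is the distance from the TCP to the grasp point, in m); z points along the fingers, y is the line along which they close (so a half turn about z gives the same grasp; the last joint's range is limited). The gripper opens to 92 mm and grips with 3 to 60 N. Pads are 19 mm wide; open, the fingers measure 130 mm over their backs; the gripper's body (75 mm by 190 mm) begins 47 mm behind the grasp point.
Start: joints at [1.122, 0.434, 0.025, 1.573, -0.012, 1.134, -0.075], TCP at [0.212, -0.588, 0.227] pointing down, gripper open.
Joint ranges: [-2.62, 2.62], [-0.44, 2.09], [-1.27, 1.32], [0.08, 2.57], [-1.32, 4.46], [0.12, 2], [-2.74, 2.74]. Speed limits (rad/s): [2.22, 2.22, 3.01, 3.01, 3.14, 3.14, 3.14].

## Interface

Orientations are given as a rotation vector (axis times angle).
In Python, from plant import * gives the robot as it stands.
- The arm moves only by the tool jog_arm, never from a script. Its argument "series" is text: rows parted by semicolons, each of 7 numbers parted by spaces: the shift along the tool's x, y, z scaled (see below), then the turn, a rotation vector about the tool's x, y, z scaled (see below), then the finger opening in mm, from 0 to 91.8. In form: tx ty tz rx ry rz jaw; .... A call has 1 to 10 rows; each row shifts and turns the commanded pose from where the row before left it, along the tool's axes as they then stand; what a row does not reach is not made up. The controller multiplies each number of a shift by 0.03 m and each number of a turn by 0.1 rad. A row lasts 1/8 s, in which the tool goes at most 62.5 mm and 10.7 degrees, less where a joint would pass 70% of its speed; a pose out of reach is approached as far as the arm can. A call with a number of a shift or a turn outside -1 to 1 is refused whole. A call with a gripper value outside its range is refused whole. The fingers move at their own pace and stop on an object; "squeeze" is the grip in N (left out, the last holds). Time passes only in rows, so rows that do not move let the fingers close. It gives the time, the measured TCP pose, the force, the opening and the grip force at its end, in the units of the state.
- get_obs(): the state, without advancing time (a new reading comes with each control period).
- camera(name): name is "side" or "top"; returns a dict with "pixels" (384x512x3 uint8, red, green, blue), "intrinsics" (3x3 intrinsics, pixels), "distortion" ([k1, k2, p1, p2, k3] as OpenCV has them; the pictures are not rectified), "view" (4x4, takes a point from world to camera coordinates). Camera axes: x right, y down, z forward; pixel columns grow to the right and rows downward; lengths in m; the calibration is good to about 2 mm. A picture is of the moment at which its call begins. There is no depth.
- sign_off(): hands the job in; it is judged then, once.
Trained networks look in a picture, given as the dict that the camera call returned (one of the last four; its "shot" number tells which), for a name from the list of things; names that differ only in an ending like _2 or _b are one class to them, and where a whole thing is asked for, a point or a joint stands for the part that bears it (a point fixed in the world has none). Each returns a list of dicts, best first, with "p" (0 to 1); they miss things now and then, are a little off and sometimes report something else, mostly with a low value. They report only what shows in the picture. A call takes as long as a camera call. They do not tell look-alikes from the thing itself.
- recognise(label, picture): "position" ([column, row] in pixels, amid what is visible of it).
- landmark_of(label, picture): "position" ([column, row] in pixels: a listed point, or the origin of a listed thing).
The state is a dict: "clock": time; "qpos": joint angles; "joint_velocities": joint speeds; "joint_efforts": joint torques, N m; "position": TCP position; "eef_rot": TCP orientation; "wrist_force": force on the tool from outside, world axes, zero at the start; "ft_torque": the same for the moment, N m; "finger_gap": finger opening in m; "gripper_force": force on a finger pad.
Only numpy, scipy, OpenCV 4.12 (cv2) and the standard library are available. Lean on these libraries where they do the work, as an engineer would, in place of code of your own. Each camera call takes 0.05 s, during which the arm holds its last target. There are 200 camera calls.

## Task

Set the two round seed cakes flat in the two ring-shaped seats of the white sliding carriage, one cake in each. Then take the loaded carriage by its upright handle and slide it along the rods, under the punch, until its front end rests fully against the stop block, cakes still in their seats. Do not push the clamped stop out of its place, and leave the square cakes and the jar alone.

Things in the scene. Friction and masses are not known exactly. Their poses are not given: they have to be found in the camera images.
- slide: Fixed slide: aluminium base plate 12 thick, 520 long (y), with two steel rods along it at height 22 and a grey cross bar at each end (top at height 30). Origin: on the bench midway along, midway between the rods; the plate reaches 50 to -x and 100 to +x of it. +y runs along the rods from the carriage towards the stop, z up. Place and yaw (up to 10 degrees) vary
- carriage (a joint): How far the carriage has slid along the slide's +y, in m: starts at 0 to 0.03, meets the stop at about 0.182 plus the value of joint stop. Friction 2 N plus 4 N per m/s; it stays where left. The carriage is a white plastic plate 90 wide (x), 200 long (y), its top 42 above the bench, with the handle at its rear end and two ring-rimmed seats in a row before it
- handle (a point): Where to pinch the carriage's handle: an upright black block, 16 thick (slide x), 30 long (slide y), standing 50 high on the carriage (height 42 to 92 above the bench). The point lies on its centre line, 30 below its top
- seat_1 (a point): Centre of the floor of the seat next to the handle (76 in front of the handle's centre), on the carriage's top face, height 42 above the bench. The seat is ringed by a rim 4 high, inner diameter 60, outer 66. Axes as the slide's
- seat_2 (a point): Centre of the floor of the other seat, 68 further towards the stop than seat_1; same size and height
- nose (a point): Middle of the carriage's front end face (its +y end), 36 in front of seat_2's centre, height 36 above the bench. Axes as the slide's
- stop (a joint): Where the stop is clamped, in m along the slide's +y, 0 to 0.05; varies from run to run. It holds against about 45 N; do not shift it
- stop_face (a point): Point on the stop block's face (which looks to the slide's -y) that the carriage's nose comes to rest against, height 36 above the bench; axes as the slide's. The steel block is 75 wide, its top 50 above the bench, and it carries the punch
- punch (a point): Twin punch, moves with the stop: this point, 70 before the stop face and 82 above the bench, is midway between the tips of two needles 68 apart along y, 6 thick, which widen to plungers of diameter 20 at height 104, hung from a bar 94 long (y). A grey arm at height 163 joins the bar to a column 34 (y) by 22, at 80 to the slide's +x of this point, its top 180 above the bench
- cake_a: Round seed cake, rigid, brown with seeds, a disc of diameter 54 and 26 thick, about 40 to 75 g, lying flat on the bench. Origin: centre of its underside, z up
- cake_b: The other round seed cake, the same. The two may go in either seat
- square_a: Square seed cake 50 x 50 x 26, same stuff as the round ones; a bystander on the bench on the robot's side of the slide. Origin: centre of its underside
- square_b: Another square seed cake 50 x 50 x 26, a bystander off the slide's left (stop) end. Origin: centre of its underside
- jar: Clear jar with a lid, diameter 68, 100 tall, a bystander off the slide's right end. Origin: centre of its underside
Not all that is in view belongs to the job. Leave any black or blue look-alike of the cake_a alone.

How it is judged:
On the way, in this order (a step that is already met when the one before it is completed fails the run):
1. both round cakes lie flat in the two seats, let go, with the carriage still at least 50 mm short of the stop ((((horizontal distance between cake_a and seat_1 below 0.006 m and z of cake_a in the frame of seat_1 between -0.0025 and 0.0025 m and angle between cake_a's own z axis and vertical below 0.08 rad) and (horizontal distance between cake_b and seat_2 below 0.006 m and z of cake_b in the frame of seat_2 between -0.0025 and 0.0025 m and angle between cake_b's own z axis and vertical below 0.08 rad)) or ((horizontal distance between cake_a and seat_2 below 0.006 m and z of cake_a in the frame of seat_2 between -0.0025 and 0.0025 m and angle between cake_a's own z axis and vertical below 0.08 rad) and (horizontal distance between cake_b and seat_1 below 0.006 m and z of cake_b in the frame of seat_1 between -0.0025 and 0.0025 m and angle between cake_b's own z axis and vertical below 0.08 rad))) and contact force between each of cake_a, cake_b and the arm below 0.05 N and contact force between each of cake_a, cake_b and the fingers below 0.05 N and y of nose in the frame of stop_face below -0.05 m), for 0.2 s.
2. the loaded carriage is against the stop ((((horizontal distance between cake_a and seat_1 below 0.006 m and z of cake_a in the frame of seat_1 between -0.0025 and 0.0025 m and angle between cake_a's own z axis and vertical below 0.08 rad) and (horizontal distance between cake_b and seat_2 below 0.006 m and z of cake_b in the frame of seat_2 between -0.0025 and 0.0025 m and angle between cake_b's own z axis and vertical below 0.08 rad)) or ((horizontal distance between cake_a and seat_2 below 0.006 m and z of cake_a in the frame of seat_2 between -0.0025 and 0.0025 m and angle between cake_a's own z axis and vertical below 0.08 rad) and (horizontal distance between cake_b and seat_1 below 0.006 m and z of cake_b in the frame of seat_1 between -0.0025 and 0.0025 m and angle between cake_b's own z axis and vertical below 0.08 rad))) and y of nose in the frame of stop_face above -0.003 m), for 0.2 s.
At the end, for the whole second after the job is handed in: One round cake lies flat in each seat (within 6 mm of the seat's centre, underside within 2.5 mm of its floor, tilt under 0.08 rad), the carriage's front face is within 3 mm of the stop face, and everything is at rest and let go (all of step 2 and velocity of joint carriage between -0.005 and 0.005 m/s and linear speed of each of cake_a, cake_b below 0.01 m/s); the robot touches nothing.
It fails at once if the stop is pushed more than 5 mm along its slide (distance of stop_face from where it was at the start of the episode above 0.005 m).
It fails at once if a square cake or the jar is shifted more than 30 mm (distance of any of square_a, square_b, jar from where it was at the start of the episode above 0.03 m).
It also fails if it takes over 72 s, if anything falls off the work surface, if the arm or the gripper's body presses on something with over 40 N, if the wrist force passes 120 N, or if a joint passes its speed limit or range.

## Working session

There is one attempt and no reset: what is moved stays moved. The work goes in short steps, Python scripts to look and compute and a tool call to move; the robot and the scene stay as the last step left them, time stands still between calls to the robot, and variables do not carry over. Pictures are saved under pics/ and viewed, at most 11 in all, crops included, and the job is handed in when it is done.

Besides the shell and the picture viewer there is one more tool, called after "Call:" in YAML: its name, and indented under it one key for each argument. jog_arm: Moves the arm, as the interface text tells. Its arguments: {"type":"object","properties":{"series":{"type":"string"},"squeeze":{"type":"number"}},"required":["series"]}

```bash
mkdir -p pics; cat > h.py <<'E'
from plant import *
import numpy as np, cv2
from scipy.spatial.transform import Rotation as R
def ray(c,px):
    K=np.array(c["intrinsics"]);D=np.array(c["distortion"]);V=np.array(c["view"])
    u=cv2.undistortPoints(np.array([[px]],float),K,D)[0,0]
    d=V[:3,:3].T@np.array([u[0],u[1],1]);o=-V[:3,:3].T@V[:3,3];return o,d
def at(c,px,z):
    o,d=ray(c,px);return o+d*(z-o[2])/d[2]
def tri(c1,p1,c2,p2):
    o1,d1=ray(c1,p1);o2,d2=ray(c2,p2)
    s=np.linalg.lstsq(np.c_[d1,-d2],o2-o1,rcond=None)[0]
    a=o1+s[0]*d1;b=o2+s[1]*d2;return (a+b)/2,np.linalg.norm(a-b)
def proj(c,P):
    V=np.array(c["view"]);return cv2.projectPoints(np.atleast_2d(np.array(P,float)),cv2.Rodrigues(V[:3,:3])[0],V[:3,3],np.array(c["intrinsics"]),np.array(c["distortion"]))[0][:,0]
E
python3 - <<'E'
from h import *
Z=dict(slide=0,handle=.062,seat_1=.042,nose=.036,stop_face=.036,punch=.082,cake_a=0,square_a=0,jar=0)
for n in("top","side"):
    c=camera(n);cv2.imwrite(f"pics/{n}0.png",np.array(c["pixels"])[:,:,::-1]);print(n,"cam at",ray(c,[256,192])[0].round(3))
    for l,z in Z.items():
        for r in landmark_of(l,c)[:5]: print(l,round(r["p"],2),np.round(r["position"],1),at(c,r["position"],z).round(4)[:2])
o=get_obs();print(o["position"],o["eef_rot"],o["clock"],R.from_rotvec(o["eef_rot"]).as_matrix().round(3))
E
```

```text
top cam at [ 0.257 -0.011  1.251]
slide 0.7 [256.6 159.3] [ 0.6214 -0.0191]
slide 0.26 [229.6 157.7] [0.6252 0.071 ]
seat_1 0.92 [275.8 155.2] [ 0.6241 -0.0806]
seat_1 0.55 [297.9 150.7] [ 0.6407 -0.1522]
nose 0.66 [264.3 156.3] [ 0.6214 -0.0436]
stop_face 0.6 [206.4 165.7] [0.5865 0.1426]
stop_face 0.27 [323.2 145.9] [ 0.6607 -0.2359]
punch 0.92 [227.3 156.9] [0.6036 0.0729]
punch 0.43 [175.9 237.1] [0.3515 0.2192]
cake_a 0.74 [296.3 224.2] [ 0.4066 -0.1506]
cake_a 0.66 [173.7 234.2] [0.3672 0.243 ]
cake_a 0.65 [267.9 217.6] [ 0.4265 -0.0587]
cake_a 0.56 [268.3 247.4] [ 0.3308 -0.061 ]
square_a 0.73 [331.7 240.1] [ 0.3572 -0.2643]
square_a 0.57 [145.  154.8] [0.6306 0.355 ]
jar 0.7 [365.6 149.8] [ 0.6622 -0.3863]
side cam at [0.353 0.683 0.897]
slide 0.8 [222.4 186.8] [ 0.6116 -0.0314]
handle 0.73 [288.7 189.6] [ 0.4206 -0.0093]
handle 0.62 [228.3 116.5] [ 0.6516 -0.2609]
seat_1 0.98 [219.8 164.8] [ 0.6285 -0.0752]
seat_1 0.8 [224.1 146. ] [ 0.6366 -0.1515]
nose 0.9 [224.8 170.8] [ 0.6103 -0.0612]
stop_face 0.71 [212.  227.7] [0.5912 0.1326]
stop_face 0.46 [213.9 197.2] [0.6139 0.0371]
punch 0.91 [216.1 194.7] [0.5967 0.0626]
cake_a 0.92 [295.5 287. ] [0.3615 0.2299]
cake_a 0.74 [290.3 190.8] [ 0.4205 -0.0574]
cake_a 0.74 [299.5 165.4] [ 0.4094 -0.1598]
cake_a 0.72 [318.3 194.4] [ 0.3418 -0.0609]
cake_a 0.67 [220.9 186.7] [ 0.6159 -0.0309]
square_a 0.85 [167.5 316.6] [0.6313 0.3622]
square_a 0.74 [323.5 147. ] [ 0.348  -0.2526]
jar 0.63 [238.8 106.3] [ 0.6524 -0.3901]
[ 0.21179294 -0.58804597  0.22675459] [ 3.09470230e+00  5.40268779e-01 -1.73306149e-05] 1.0 [[ 0.941  0.339  0.   ]
 [ 0.339 -0.941 -0.   ]
 [-0.     0.    -1.   ]]
```

View pics/top0.png

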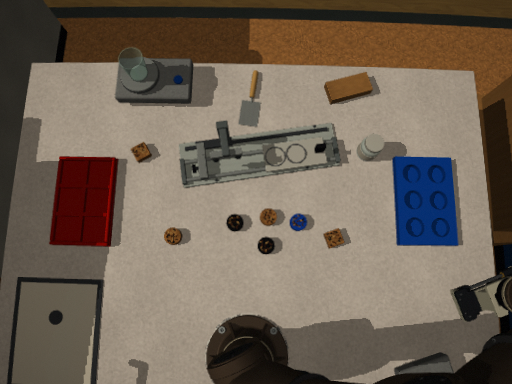

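View pics/side0.png

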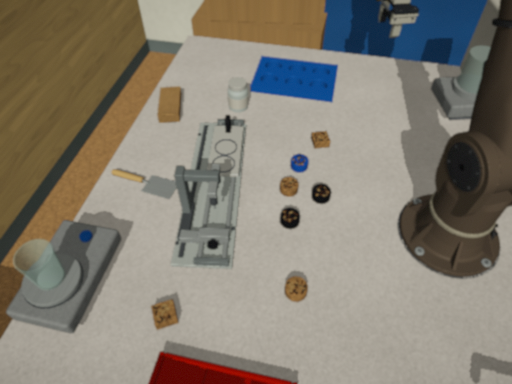

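Top view: brown round cakes at (173,236) and (268,217). Look-alikes are black at (235,222) and (266,245), and blue at (298,222). Square cakes are at (333,239) and (141,152). By the description I choose the two brown round ones, and check them in one close crop together with the slide.

```bash
python3 - <<'E'
from h import *
t=cv2.imread("pics/top0.png");s=cv2.imread("pics/side0.png")
a=cv2.resize(t[115:195,170:350],None,fx=4.4,fy=4.4,interpolation=cv2.INTER_CUBIC)
b=cv2.resize(t[200:255,160:345],(792,235),interpolation=cv2.INTER_CUBIC)
cv2.imwrite("pics/c1.png",np.vstack([a[:, :792],b]))
cv2.imwrite("pics/c2.png",cv2.resize(s[105:275,160:325],None,fx=3.5,fy=3.5,interpolation=cv2.INTER_CUBIC))
# cake silhouettes: brown segmentation vs projected cylinder
th=np.linspace(0,2*np.pi,40)
def sil(c,x,y,r,h):
    P=[[x+r*np.cos(q),y+r*np.sin(q),z] for q in th for z in(0,h)]
    hull=cv2.convexHull(proj(c,P).astype(np.float32));m=cv2.moments(hull);return np.array([m["m10"]/m["m00"],m["m01"]/m["m00"]])
from scipy.optimize import least_squares
for x0 in ([.364,.236],[.4235,-.058]):
    tg=[];cs=[]
    for n in("top","side"):
        c=camera(n);im=np.array(c["pixels"]);p=sil(c,*x0,.027,.026).astype(int)
        hsv=cv2.cvtColor(im,cv2.COLOR_RGB2HSV);w=np.zeros(im.shape[:2],np.uint8);cv2.circle(w,tuple(map(int,p)),16,1,-1)
        m=((hsv[...,1]>95)&(hsv[...,0]<25)&(w>0)).astype(np.uint8);m=cv2.morphologyEx(m,cv2.MORPH_CLOSE,np.ones((5,5)))
        k,l,st,ce=cv2.connectedComponentsWithStats(m);j=1+np.argmax(st[1:,4]);hull=cv2.convexHull(cv2.findContours((l==j).astype(np.uint8),0,1)[0][0])
        print(n,ce[j].round(2),st[j]);tg.append(ce[j]);cs.append(c)
    for k in ([0],[1],[0,1]):
        f=least_squares(lambda v:np.concatenate([sil(cs[i],*v,.027,.026)-tg[i] for i in k]),x0);print(k,f.x.round(4),f.fun.round(2))
E
```

```text
top [172.48 235.79] [164 228  18  17 239]
side [295.69 288.29] [285 277  22  24 437]
[0] [0.3609 0.2436] [0. 0.]
[1] [0.3606 0.2395] [0. 0.]
[0, 1] [0.3607 0.2412] [ 0.76  0.1  -0.16  0.66]
top [267.98 216.64] [260 209  17  17 228]
side [288.7  186.03] [280 177  18  19 272]
[0] [ 0.4276 -0.0584] [-0.  0.]
[1] [ 0.4268 -0.0629] [0. 0.]
[0, 1] [ 0.4272 -0.0604] [ 0.63  0.12 -0.32  0.65]
```

View pics/c1.png

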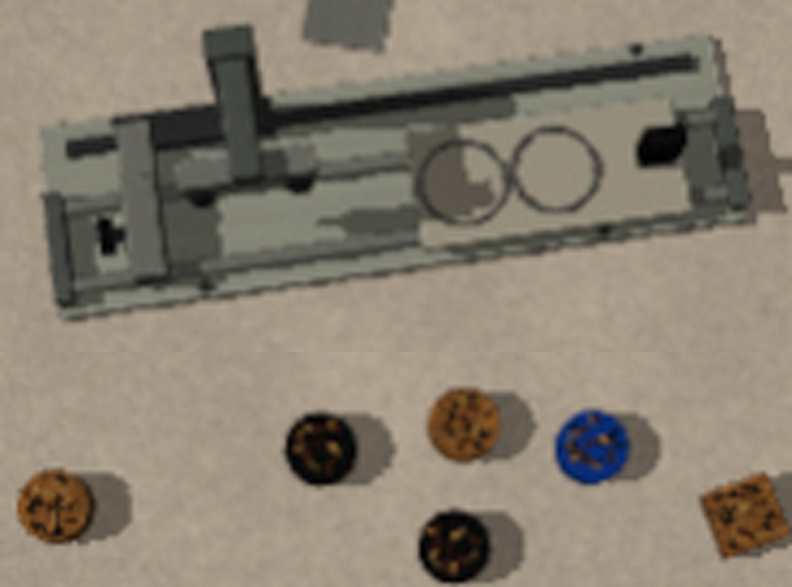

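View pics/c2.png

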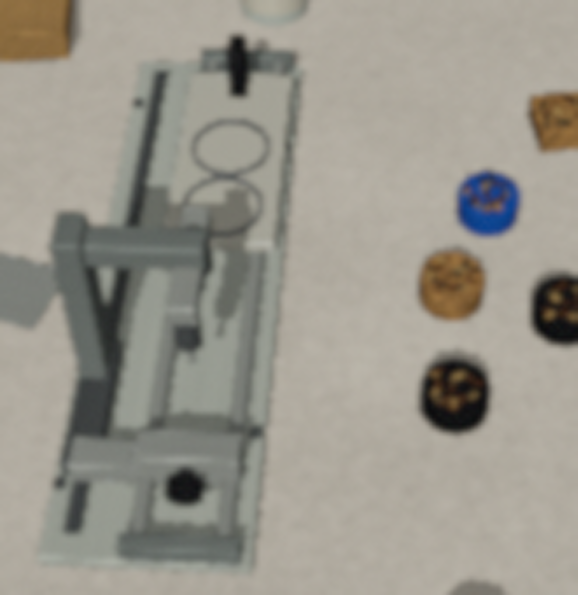

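The crop confirms the choice: brown round cakes at top px (172.5,235.8) and (268,216.6). The rings are at (274.8,155.8) for seat_2 and (296,153.1) for seat_1, and the handle at about (320,148).

```bash
python3 - <<'E'
from h import *
from scipy.optimize import least_squares
ct=camera("top");cs=camera("side")
u=lambda p,f,o:[(p[0]+.5)/f-.5+o[0],(p[1]+.5)/f-.5+o[1]]
T=lambda *p:u(p,4.4,(170,115)); S=lambda *p:u(p,3.5,(160,105))
# slide-frame points: ring (needs s): ('r',y0) ; fixed
# carriage: handle centre at slide y = h+s ; unknown h folded into q
top=[("r2",T(463,181)),("r1",T(556,169)),("c1",T(43,128)),("c2",T(66,318)),("c3",T(712,37))]
side=[("r2",S(222,207)),("r1",S(230,148)),("c1",S(40,562)),("c2",S(252,570)),("c3",S(143,64))]
def pt(k,v):
    x,y,a,q=v[:4]
    L={"r1":(0,q,.046),"r2":(0,q+.068,.046),"c1":(.1,.26,.012),"c2":(-.05,.26,.012),"c3":(.1,-.26,.012)}[k]
    return [x+np.cos(a)*L[0]-np.sin(a)*L[1],y+np.sin(a)*L[0]+np.cos(a)*L[1],L[2]]
def res(v,which,v0=None):
    r=[]
    for c,l in which:
        for k,p in l: r+=list(proj(c,pt(k,v))[0]-p)
    return np.array(r)
for w in ([(ct,top)],[(cs,side)],[(ct,top),(cs,side)]):
    f=least_squares(res,[.62,-.02,.15,-.13],args=(w,));print(f.x.round(4),f.fun.reshape(-1,2).round(2).tolist());
    for k in("r1","r2"):print(k,np.round(pt(k,f.x),4))
for c,l in((ct,top),(cs,side)):
  for k,p in l: print(k,at(c,p,.046 if k[0]=="r" else .012).round(4)[:2])
E
```

```text
[ 0.612  -0.0328  0.1652 -0.1138] [[0.21, 0.43], [-0.12, 0.22], [-0.29, -0.17], [-0.55, 0.18], [0.78, -0.8]]
r1 [ 0.6307 -0.145   0.046 ]
r2 [ 0.6195 -0.078   0.046 ]
[ 0.6102 -0.0297  0.1666 -0.1164] [[0.33, 0.04], [0.36, 0.06], [-0.7, -0.13], [0.53, 0.21], [-0.56, -0.43]]
r1 [ 0.6295 -0.1445  0.046 ]
r2 [ 0.6182 -0.0775  0.046 ]
[ 0.611  -0.0312  0.166  -0.1153] [[0.17, 0.64], [-0.16, 0.41], [-0.81, 0.17], [-1.05, 0.53], [0.27, -0.59], [0.16, -0.08], [0.22, -0.05], [-0.85, -0.74], [0.3, -0.38], [-0.61, -0.76]]
r1 [ 0.63   -0.1449  0.046 ]
r2 [ 0.6188 -0.0778  0.046 ]
r2 [ 0.6209 -0.0773]
r1 [ 0.6314 -0.1454]
c1 [0.6673 0.2391]
c2 [0.5205 0.2136]
c3 [ 0.7504 -0.2701]
r2 [ 0.6192 -0.0774]
r1 [ 0.6306 -0.1446]
c1 [0.6639 0.2432]
c2 [0.5192 0.2181]
c3 [ 0.7495 -0.2679]
```

Call:
jog_arm:
  series: "0 0 0 0 0 -1 70; 0 0 -0.5 0 0 -1 70"
  squeeze: 10

```text
clock: 1.55
position: [0.2116, -0.5873, 0.2408]
eef_rot: [-3.022, -0.851, 0.001]
wrist_force: [0.9, -0.5, 0.1]
finger_gap: 0.0763
gripper_force: 0.0
```

Call:
jog_arm:
  series: "1 0 0 0 0 -1 70; 1 0 0 0 0 -1 70; 1 0 0 0 0 -1 70; 1 0 0 0 0 -1 70; 1 0 0 0 0 -1 70; 1 0 0 0 0 -1 70; 1 0 0 0 0 -1 70; 1 0 0 0 0 -1 70; 1 0 0 0 0 -1 70; 1 0 0 0 0 -1 70"

```text
clock: 2.8
position: [0.3687, -0.3456, 0.2418]
eef_rot: [2.245, 2.197, 0.0]
wrist_force: [0.6, -0.4, -0.3]
finger_gap: 0.0697
gripper_force: 0.0
```

Call:
jog_arm:
  series: "1 0 0 0 0 -0.9 70; 1 0 0 0 0 -0.9 70; 0 0 0 0 0 0 70; 0 0 0 0 0 0 70"

```text
clock: 3.3
position: [0.3672, -0.2873, 0.2419]
eef_rot: [2.044, 2.385, -0.001]
wrist_force: [0.7, -0.3, -0.1]
finger_gap: 0.0696
gripper_force: 0.0
```

```bash
cat >> h.py <<'E'
def to(p,yaw=9.5):
    o=get_obs();M=R.from_rotvec(o["eef_rot"]).as_matrix();d=np.array(p)-o["position"]
    a=np.degrees(np.arctan2(M[1,1],M[0,1]));e=(yaw-a+90)%180-90
    print("units",(M.T@d/.03).round(2),"rz",round(-np.radians(e)/.1,2),"yawY",a.round(2),"tilt",M[2].round(3),"pos",o["position"].round(4),"t",o["clock"],"F",np.round(o["wrist_force"],1),"gap",o["finger_gap"])
E
python3 -c "
from h import *
to([.427,-.060,.2])"
```

```text
units [7.18 3.13 1.39] rz -0.12 yawY 8.8 tilt [-0.001  0.    -1.   ] pos [ 0.3672 -0.2873  0.2419] t 3.3 F [ 0.7 -0.3 -0.1] gap 0.0696218750433268
```

Call:
jog_arm:
  series: "0.9 0.39 0 0 0 -0.12 70; 0.9 0.39 0.2 0 0 0 70; 0.9 0.39 0.2 0 0 0 70; 0.9 0.39 0.2 0 0 0 70; 0.9 0.39 0.2 0 0 0 70; 0.9 0.39 0.2 0 0 0 70; 0.9 0.39 0.2 0 0 0 70; 0.88 0.4 0.2 0 0 0 70; 0 0 0 0 0 0 70; 0 0 0 0 0 0 70"

```text
clock: 4.55
position: [0.4245, -0.0598, 0.1997]
eef_rot: [-2.03, -2.397, 0.001]
wrist_force: [-0.1, 0.1, 0.5]
finger_gap: 0.0702
gripper_force: 0.0
```

```bash
python3 -c "
from h import *
to([.427,-.060,.007])"
```

```text
units [-0.02  0.08  6.42] rz -0.0 yawY 9.48 tilt [-0. -0. -1.] pos [ 0.4245 -0.0598  0.1997] t 4.55 F [-0.1  0.1  0.5] gap 0.070169541696402
```

Call:
jog_arm:
  series: "0 0.08 1 0 0 0 70; 0 0 1 0 0 0 70; 0 0 1 0 0 0 70; 0 0 1 0 0 0 70; 0 0 1 0 0 0 70; 0 0 0.7 0 0 0 70; 0 0 0.5 0 0 0 70; 0 0 0.22 0 0 0 70; 0 0 0 0 0 0 70; 0 0 0 0 0 0 45"

```text
clock: 5.8
position: [0.4271, -0.0587, 0.0076]
eef_rot: [2.029, 2.398, 0.001]
wrist_force: [-0.5, 0.9, -0.6]
finger_gap: 0.0638
gripper_force: 0.0
```

Call:
jog_arm:
  series: "0 0 0 0 0 0 45; 0 0 0 0 0 0 45; 0 0 0 0 0 0 45"

```text
clock: 6.18
position: [0.4271, -0.0585, 0.0076]
eef_rot: [2.028, 2.398, 0.001]
wrist_force: [-0.8, -0.8, 7.0]
finger_gap: 0.0535
gripper_force: 10.0
```

```bash
python3 -c "
from h import *
to([.427,-.060,.007])"
```

```text
units [-0.05 -0.01  0.02] rz 0.01 yawY 9.56 tilt [-0.001  0.001 -1.   ] pos [ 0.4271 -0.0585  0.0076] t 6.175 F [-0.8 -0.8  7. ] gap 0.05347340115256757
```

Call:
jog_arm:
  series: "0 0 -0.5 0 0 0 45; 0 0 -1 0 0 0 45; 0 0 -1 0 0 0 45; -0.2 0.7 -1 0 0 0 45; -0.25 0.9 -0.3 0 0 0 45; -0.25 0.9 0 0 0 0 45; -0.25 0.9 0 0 0 0 45; -0.25 0.9 0 0 0 0 45; -0.25 0.9 0 0 0 0 45; -0.25 0.8 0 0 0 0 45"

```text
clock: 7.42
position: [0.6133, -0.0787, 0.1209]
eef_rot: [-2.028, -2.399, 0.0]
wrist_force: [-0.1, -0.6, -0.1]
finger_gap: 0.0531
gripper_force: 10.0
```

Call:
jog_arm:
  series: "0 0.2 0 0 0 0 45; 0 0 0 0 0 0 45; 0 0 0 0 0 0 45"

```text
clock: 7.8
position: [0.6176, -0.0775, 0.1211]
eef_rot: [-2.028, -2.399, 0.001]
wrist_force: [0.2, 0.3, -1.0]
finger_gap: 0.0534
gripper_force: 10.0
```

```bash
python3 -c "
from h import *
to([.619,-.078,.062])"
```

```text
units [-0.02  0.05  1.97] rz 0.01 yawY 9.58 tilt [ 0.    -0.001 -1.   ] pos [ 0.6176 -0.0775  0.1211] t 7.8 F [ 0.2  0.3 -1. ] gap 0.05344738469032311
```

Call:
jog_arm:
  series: "0 0.05 1 0 0 0 45; 0 0 0.7 0 0 0 45; 0 0 0.27 0 0 0 45; 0 0 0 0 0 0 45; 0 0 0 0 0 0 45"

```text
clock: 8.43
position: [0.6206, -0.0774, 0.063]
eef_rot: [2.028, 2.398, 0.001]
wrist_force: [0.0, 0.2, -0.5]
finger_gap: 0.0534
gripper_force: 10.0
```

```bash
python3 - <<'E'
from h import *
to([.619,-.078,.062])
cs=camera("side");ct=camera("top")
f=lambda c,x,y,w,h,s:cv2.resize(np.array(c["pixels"])[y:y+h,x:x+w,::-1],None,fx=s,fy=s,interpolation=cv2.INTER_CUBIC)
cv2.imwrite("pics/s1.png",np.hstack([f(cs,185,115,80,100,5),f(ct,240,110,80,100,5)]))
p=get_obs()["position"];z=p[2]-.0076
th=np.linspace(0,2*np.pi,60)
def ell(x,y,r,z): return [[x+r*np.cos(q),y+r*np.sin(q),z] for q in th]
for l,c in(("cake_a",cs),("cake_a",ct),("seat_1",cs),("seat_1",ct)):
    for r in landmark_of(l,c)[:4]:print(l,c["shot"],round(r["p"],2),np.round(r["position"],1),at(c,r["position"],z if l=="cake_a" else .042).round(4))
print("pred cake origin side",proj(cs,[p[0],p[1],z]),"top centre",proj(cs,[p[0],p[1],z+.026]),"z",z)
E
```

```text
units [-0.01 -0.05  0.03] rz 0.01 yawY 9.56 tilt [-0.     0.001 -1.   ] pos [ 0.6206 -0.0774  0.063 ] t 8.425 F [ 0.   0.2 -0.5] gap 0.053396377365187604
cake_a 9 0.82 [318.8 193.2] [ 0.3417 -0.0193  0.0554]
cake_a 9 0.72 [292.4 287.8] [0.3674 0.2612 0.0554]
cake_a 9 0.63 [301.8 164.1] [ 0.4004 -0.114   0.0554]
cake_a 9 0.58 [224.2 158.9] [ 0.6181 -0.0881  0.0554]
cake_a 10 0.61 [295.5 221.8] [ 0.4074 -0.142   0.0554]
cake_a 10 0.6 [177.  235.4] [0.3589 0.2214 0.0554]
cake_a 10 0.54 [234.6 223.2] [0.3998 0.0457 0.0554]
cake_a 10 0.54 [264.3 247. ] [ 0.3286 -0.0466  0.0554]
seat_1 9 0.97 [225.  146.2] [ 0.6338 -0.1512  0.042 ]
seat_1 9 0.76 [222.1 161.7] [ 0.6253 -0.0883  0.042 ]
seat_1 10 0.41 [274.6 152.3] [ 0.6337 -0.0766  0.042 ]
pred cake origin side [[222.37294459 161.42111338]] top centre [[221.75228201 154.95216627]] z 0.05538087959638623
```

View pics/s1.png

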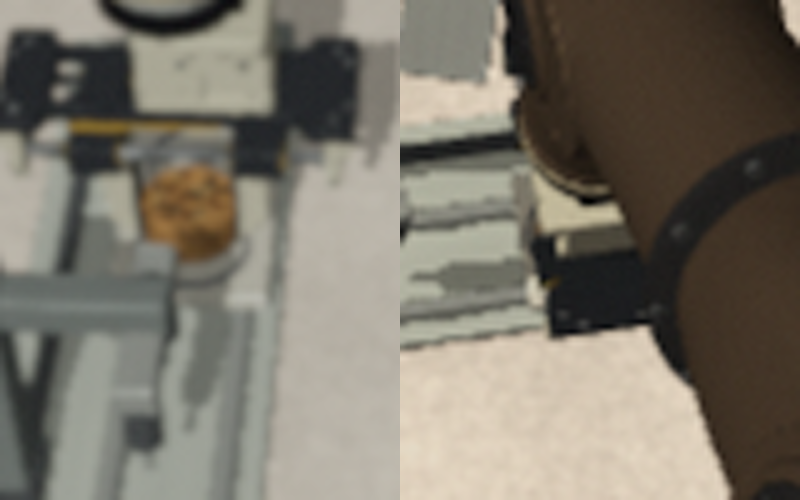

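```bash
cat >> h.py <<'E'
th=np.linspace(0,2*np.pi,80)
def box(c,x,y,r,z0,z1):
    P=proj(c,[[x+r*np.cos(q),y+r*np.sin(q),z] for q in th for z in(z0,z1)]);return np.r_[P.min(0),P.max(0)]
def sub(c,x,y,w,h,s=8):
    return cv2.resize(np.array(c["pixels"])[y:y+h,x:x+w],None,fx=s,fy=s,interpolation=cv2.INTER_LINEAR)
def brown(c,x,y,w,h,s=8):
    g=sub(c,x,y,w,h,s);v=cv2.cvtColor(g,cv2.COLOR_RGB2HSV);m=((v[...,1]>105)&(v[...,0]<22)).astype(np.uint8)
    m=cv2.morphologyEx(m,cv2.MORPH_CLOSE,np.ones((2*s+1,)*2));k,l,st,ce=cv2.connectedComponentsWithStats(m);j=1+np.argmax(st[1:,4]);b=st[j]
    return np.array([(b[0]+.5)/s-.5+x,(b[1]+.5)/s-.5+y,(b[0]+b[2]-.5)/s-.5+x,(b[1]+b[3]-.5)/s-.5+y])
E
python3 - <<'E'
from h import *
c=camera("side");p=get_obs()["position"];z=p[2]-.0076
print("meas",brown(c,205,145,36,36).round(1));print("pred",box(c,p[0],p[1],.027,z,z+.026).round(1))
for r in(.030,.033):print("ring",r,box(c,.6187,-.0775,r,.046,.046).round(1))
g=cv2.imread("pics/side0.png")
c0=dict(c);c0["pixels"]=g[:,:,::-1]
print("cake b0",brown(c0,270,170,40,36).round(1),box(c,.4271,-.0585,.027,0,.026).round(1))
print("cake a0",brown(c0,275,268,40,40).round(1),box(c,.3607,.2412,.027,0,.026).round(1))
a=sub(c0,205,150,40,32,10);b=sub(c,205,150,40,32,10)
cv2.imwrite("pics/s2.png",np.hstack([a,b])[:,:,::-1])
E
```

```text
meas [212.9 148.3 231.3 166.6]
pred [212.2 148.3 232.1 168.7]
ring 0.03 [212.6 156.2 233.8 171.6]
ring 0.033 [211.6 155.5 234.9 172.4]
cake b0 [280.2 176.9 297.3 195.3] [278.5 176.9 298.3 197.6]
cake a0 [285.1 276.3 306.3 300.6] [283.5 275.6 307.7 302.4]
```

View pics/s2.png

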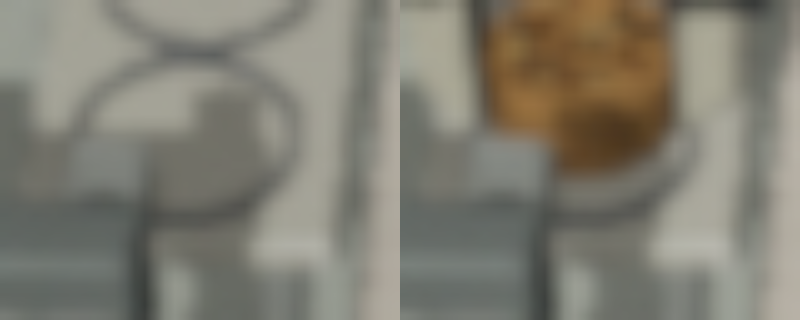

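Call:
jog_arm:
  series: "0 -0.03 0.2 0 0 0 45; 0 0 0.15 0 0 0 45; 0 0 0.1 0 0 0 45; 0 0 0 0 0 0 45; 0 0 0 0 0 0 45"

```text
clock: 9.4
position: [0.6187, -0.0777, 0.0488]
eef_rot: [-2.028, -2.399, 0.001]
wrist_force: [-2.5, -0.1, 6.1]
finger_gap: 0.0538
gripper_force: 10.0
```

```bash
python3 -c "
from h import *
to([.6195,-.0777,.0496])"
```

```text
units [-0.    0.02 -0.03] rz 0.01 yawY 9.56 tilt [-0.    -0.001 -1.   ] pos [ 0.6187 -0.0777  0.0488] t 9.4 F [-2.5 -0.1  6.1] gap 0.053817931199248985
```

Call:
jog_arm:
  series: "0 0 0 0 0 0 60; 0 0 0 0 0 0 66; 0 0 0 0 0 0 66; 0 0 -0.5 0 0 0 66; 0 0 -1 0 0 0 66; 0 0 -1 0 0 0 70; 0 0 -1 0 0 0 70; 0.5 -0.8 -1 0 0 0 70; 0.7 -0.7 0 0 0 0 70; 0.7 -0.7 0 0 0 0 70"

```text
clock: 10.65
position: [0.5442, -0.0318, 0.1851]
eef_rot: [2.028, 2.397, 0.002]
wrist_force: [0.7, 0.1, 0.0]
finger_gap: 0.0695
gripper_force: 0.0
```

```bash
python3 - <<'E'
from h import *
to([.361,.243,.15])
E
```

```text
units [10.05 -4.5   1.15] rz 0.01 yawY 9.56 tilt [-0.001  0.002 -1.   ] pos [ 0.5442 -0.0318  0.1851] t 10.65 F [0.7 0.1 0. ] gap 0.06953874081799992
```

Call:
jog_arm:
  series: "0.7 -0.6 0 0 0 0 70; 0.9 -0.6 0 0 0 0 70; 0.95 -0.6 0 0 0 0 70; 0.95 -0.5 0 0 0 0 70; 0.95 -0.4 0 0 0 0 70; 0.95 -0.4 0 0 0 0 70; 0.95 -0.4 0 0 0 0 70; 0.95 -0.4 0 0 0 0 70; 0.95 -0.3 0.2 0 0 0 70; 0.95 -0.2 0.4 0 0 0 70"

```text
clock: 11.9
position: [0.3685, 0.2191, 0.1667]
eef_rot: [2.027, 2.398, 0.003]
wrist_force: [0.2, -0.0, 0.3]
finger_gap: 0.07
gripper_force: 0.0
```

Call:
jog_arm:
  series: "0.6 0 0.6 0 0 0 70; 0 0 0 0 0 0 70; 0 0 0 0 0 0 70"

```text
clock: 12.28
position: [0.3659, 0.2353, 0.1482]
eef_rot: [2.028, 2.398, 0.0]
wrist_force: [0.3, -1.1, 0.9]
finger_gap: 0.0701
gripper_force: 0.0
```

```bash
python3 - <<'E'
from h import *
to([.361,.243,.007])
cs=camera("side");ct=camera("top")
f=lambda c,x,y,w,h,s:cv2.resize(np.array(c["pixels"])[y:y+h,x:x+w,::-1],None,fx=s,fy=s,interpolation=cv2.INTER_CUBIC)
cv2.imwrite("pics/s3.png",np.hstack([f(cs,190,125,66,80,6),f(ct,250,125,66,80,6)]))
E
```

```text
units [ 0.28 -0.12  4.71] rz 0.01 yawY 9.56 tilt [-0.     0.001 -1.   ] pos [0.3659 0.2353 0.1482] t 12.275 F [ 0.3 -1.1  0.9] gap 0.07010300233728467
```

View pics/s3.png

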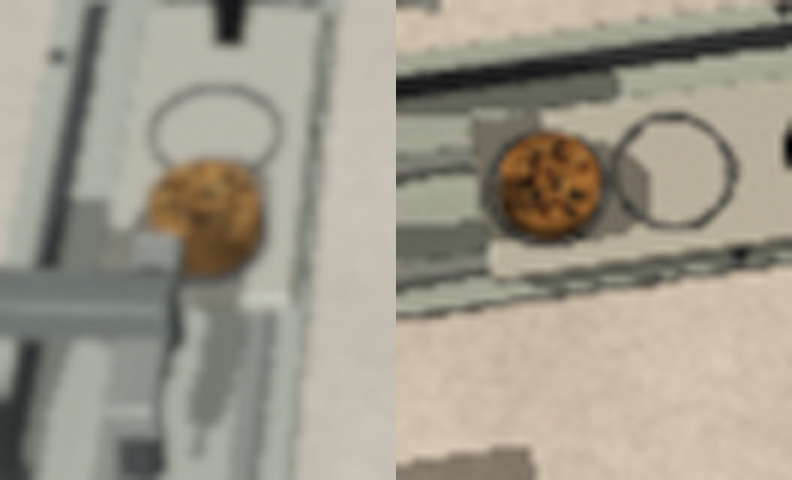

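The picture shows the first cake flat in seat_2: top crop (548,186) and side crop (208,217), both inside the ring. Seat_1's ring is empty and clear at top crop (677,170). Next is the second cake.

Call:
jog_arm:
  series: "0.28 -0.12 1 0 0 0 70; 0 0 1 0 0 0 70; 0 0 1 0 0 0 70; 0 0 0.8 0 0 0 70; 0 0 0.6 0 0 0 70; 0 0 0.3 0 0 0 70; 0 0 0 0 0 0 70; 0 0 0 0 0 0 45; 0 0 0 0 0 0 45; 0 0 0 0 0 0 45"

```text
clock: 13.62
position: [0.3611, 0.2435, 0.007]
eef_rot: [2.028, 2.398, 0.002]
wrist_force: [0.2, -1.7, 6.3]
finger_gap: 0.0535
gripper_force: 10.0
```

Call:
jog_arm:
  series: "0 0 0 0 0 0 45; 0 0 0 0 0 0 45"

```text
clock: 13.88
position: [0.3611, 0.2435, 0.0071]
eef_rot: [2.028, 2.398, 0.002]
wrist_force: [0.1, -1.4, 6.9]
finger_gap: 0.0531
gripper_force: 10.0
```

```bash
python3 - <<'E'
from h import *
to([.630,-.1449,.15])
E
```

```text
units [-14.26   6.69  -4.76] rz 0.01 yawY 9.56 tilt [ 0.     0.001 -1.   ] pos [0.3611 0.2435 0.0071] t 13.875 F [ 0.1 -1.4  6.9] gap 0.05311385778705194
```

Call:
jog_arm:
  series: "0 0 -0.6 0 0 0 45; -0.4 0 -1 0 0 0 45; -0.9 0 -1 0 0 0 45; -1 0 -1 0 0 0 45; -1 0 -1 0 0 0 45; -1 0 -0.2 0 0 0 45; -1 0 0 0 0 0 45; -1 0 0 0 0 0 45; -1 0.3 0 0 0 0 45; -1 0.5 0 0 0 0 45"

```text
clock: 15.12
position: [0.4255, 0.0006, 0.1507]
eef_rot: [2.028, 2.399, -0.001]
wrist_force: [0.2, 0.2, -0.4]
finger_gap: 0.0536
gripper_force: 10.0
```

Call:
jog_arm:
  series: "-1 0.7 0 0 0 0 45; -1 0.8 0 0 0 0 45; -1 0.8 0 0 0 0 45; -1 0.8 0 0 0 0 45; -1 0.8 0 0 0 0 45; -0.9 0.8 0 0 0 0 45; 0 0.7 0 0 0 0 45; 0 0.4 0 0 0 0 45; 0 0 0 0 0 0 45; 0 0 0 0 0 0 45"

```text
clock: 16.38
position: [0.6259, -0.1436, 0.1505]
eef_rot: [-2.028, -2.399, 0.001]
wrist_force: [0.1, 0.1, -0.3]
finger_gap: 0.0539
gripper_force: 10.0
```

```bash
python3 - <<'E'
from h import *
to([.630,-.1449,.062])
E
```

```text
units [-0.06  0.13  2.95] rz 0.02 yawY 9.6 tilt [-0.    -0.001 -1.   ] pos [ 0.6259 -0.1436  0.1505] t 16.375 F [ 0.1  0.1 -0.3] gap 0.05386456185504932
```

Call:
jog_arm:
  series: "-0.05 0.12 1 0 0 0 45; 0 0 1 0 0 0 45; 0 0 0.7 0 0 0 45; 0 0 0.25 0 0 0 45; 0 0 0.15 0 0 0 45; 0 0 0.15 0 0 0 45; 0 0 0.13 0 0 0 45; 0 0 0 0 0 0 45; 0 0 0 0 0 0 45"

```text
clock: 17.5
position: [0.6305, -0.1447, 0.0493]
eef_rot: [2.028, 2.399, 0.0]
wrist_force: [-0.6, -1.1, -1.5]
finger_gap: 0.0539
gripper_force: 10.0
```

```bash
python3 - <<'E'
from h import *
to([.630,-.1449,.049])
E
```

```text
units [-0.   -0.02  0.01] rz 0.01 yawY 9.57 tilt [-0.  0. -1.] pos [ 0.6305 -0.1447  0.0493] t 17.5 F [-0.6 -1.1 -1.5] gap 0.05388717105614085
```

Call:
jog_arm:
  series: "0 0 0 0 0 0 60; 0 0 0 0 0 0 66; 0 0 0 0 0 0 66; 0 0 -0.5 0 0 0 66; 0 0 -1 0 0 0 66; 0 0 -1 0 0 0 70; -0.5 -0.5 -1 0 0 0 70; -1 -1 0 0 0 0 60; -1 -1 0 0 0 0 50; -1 -1 0 0 0 0 50"

```text
clock: 18.75
position: [0.5439, -0.2667, 0.1555]
eef_rot: [2.027, 2.398, 0.0]
wrist_force: [0.3, -0.6, 0.5]
finger_gap: 0.0506
gripper_force: 0.0
```

Call:
jog_arm:
  series: "-1 -1 0 0 0 0 50; 0 -1 0 0 0 0 50; 0 0 0 0 0 0 50"

```text
clock: 19.12
position: [0.4882, -0.3067, 0.1551]
eef_rot: [2.032, 2.396, -0.002]
wrist_force: [1.5, -0.5, 1.0]
finger_gap: 0.0499
gripper_force: 0.0
```

```bash
python3 - <<'E'
from h import *
to([.643,-.2197,.15])
cs=camera("side");ct=camera("top")
f=lambda c,x,y,w,h,s:cv2.resize(np.array(c["pixels"])[y:y+h,x:x+w,::-1],None,fx=s,fy=s,interpolation=cv2.INTER_CUBIC)
cv2.imwrite("pics/s4.png",np.hstack([f(cs,190,105,60,90,6),f(ct,260,115,70,90,6)]))
for c in(cs,ct):
    for r in landmark_of("handle",c)[:2]:print(r["p"],r["position"],at(c,r["position"],.062).round(4))
E
```

```text
units [2.02 5.57 0.16] rz -0.02 yawY 9.39 tilt [-0.001 -0.001 -1.   ] pos [ 0.4882 -0.3067  0.1551] t 19.125 F [ 1.5 -0.5  1. ] gap 0.04994751980148385
0.64 [324.9, 142.1] [ 0.665  -0.2369  0.062 ]
```

View pics/s4.png

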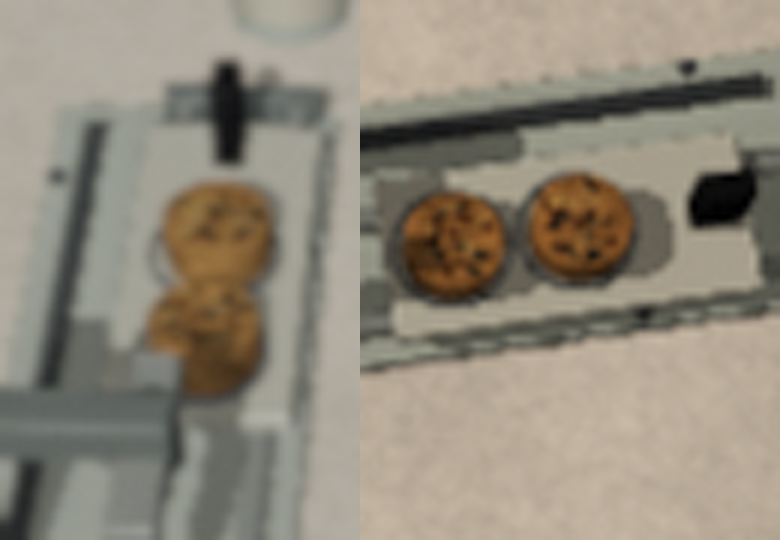

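Both cakes look seated: side crop (218,235) and (208,335), top crop (582,223) and (453,245). The handle is black at top crop (722,197). Going to it.

Call:
jog_arm:
  series: "0.3 0.7 0 0 0 0 50; 0.3 0.9 0 0 0 0 50; 0.3 0.9 0 0 0 0 50; 0.3 0.9 0 0 0 0 50; 0.3 0.9 0 0 0 0 50; 0.3 0.8 0 0 0 0 50; 0.22 0.47 0 0 0 0 50; 0 0 0 0 0 0 50; 0 0 0 0 0 0 50"

```text
clock: 20.45
position: [0.6442, -0.2185, 0.154]
eef_rot: [-2.029, -2.398, 0.002]
wrist_force: [-0.0, -0.4, -1.1]
finger_gap: 0.05
gripper_force: 0.0
```

```bash
python3 - <<'E'
from h import *
to([.643,-.2197,.055])
E
```

```text
units [-0.03 -0.04  3.3 ] rz 0.01 yawY 9.53 tilt [-0.001 -0.001 -1.   ] pos [ 0.6442 -0.2185  0.154 ] t 20.45 F [-0.  -0.4 -1.1] gap 0.04999646672184741
```

Call:
jog_arm:
  series: "-0.03 -0.04 0.8 0 0 0 50; 0 0 0.8 0 0 0 50; 0 0 0.7 0 0 0 50; 0 0 0.6 0 0 0 50; 0 0 0.4 0 0 0 50; 0 0 0 0 0 0 5; 0 0 0 0 0 0 5; 0 0 0 0 0 0 5; 0 0 0 0 0 0 5; 0 0 0 0 0 0 5"

```text
clock: 21.7
position: [0.6447, -0.2188, 0.0558]
eef_rot: [2.027, 2.398, 0.001]
wrist_force: [2.0, 0.6, 2.6]
finger_gap: 0.0161
gripper_force: 10.0
```

```bash
python3 - <<'E'
from h import *
to([.643,-.2197,.055])
c=camera("side")
n=np.array([.613,-.0422,.036]);ax=np.array([-.1652,.9863,0])
for l,z in(("stop_face",.036),("nose",.036),("punch",.082)):
    for r in landmark_of(l,c)[:3]: print(l,r["p"],r["position"],"dist from nose",((at(c,r["position"],z)-n)@ax).round(4))
E
```

```text
units [-0.02 -0.06  0.03] rz 0.01 yawY 9.57 tilt [-0.     0.002 -1.   ] pos [ 0.6447 -0.2188  0.0558] t 21.7 F [2.  0.6 2.6] gap 0.016149643618412028
stop_face 0.82 [211.5, 228.1] dist from nose 0.1772
nose 0.94 [223.2, 172.7] dist from nose -0.0109
punch 0.65 [212.6, 193.7] dist from nose 0.1032
```

Call:
jog_arm:
  series: "0.15 0 0 0 0 0 5; 0.3 0 0 0 0 0 5; 0.5 0 0 0 0 0 5; 0.6 0 0 0 0 0 5; 0.6 0 0 0 0 0 5; 0.6 0 0 0 0 0 5; 0.6 0 0 0 0 0 5; 0.6 0 0 0 0 0 5; 0.5 0 0 0 0 0 5; 0.35 0 0 0 0 0 5"
  squeeze: 15

```text
clock: 23.15
position: [0.6208, -0.076, 0.0557]
eef_rot: [2.027, 2.398, 0.002]
wrist_force: [4.6, -1.5, 3.4]
finger_gap: 0.0161
gripper_force: 15.0
```

Call:
jog_arm:
  series: "0.2 0 0 0 0 0 5; 0.1 0 0 0 0 0 5; 0.1 0 0 0 0 0 5"

```text
clock: 23.52
position: [0.6189, -0.065, 0.0557]
eef_rot: [2.028, 2.397, 0.002]
wrist_force: [5.2, -1.3, 3.5]
finger_gap: 0.0158
gripper_force: 15.0
```

```bash
python3 - <<'E'
from h import *
to([.6447-.177*.1652,-.2188+.177*.9863,.0558])
c=camera("side");ct=camera("top")
f=lambda c,x,y,w,h,s:cv2.resize(np.array(c["pixels"])[y:y+h,x:x+w,::-1],None,fx=s,fy=s,interpolation=cv2.INTER_CUBIC)
cv2.imwrite("pics/s5.png",np.hstack([f(c,180,135,66,100,5.9),f(ct,200,115,66,100,5.9)]))
E
```

```text
units [ 0.7  0.  -0. ] rz 0.01 yawY 9.55 tilt [-0.001  0.002 -1.   ] pos [ 0.6189 -0.065   0.0557] t 23.525 F [ 5.2 -1.3  3.5] gap 0.015829627834002737
```

View pics/s5.png

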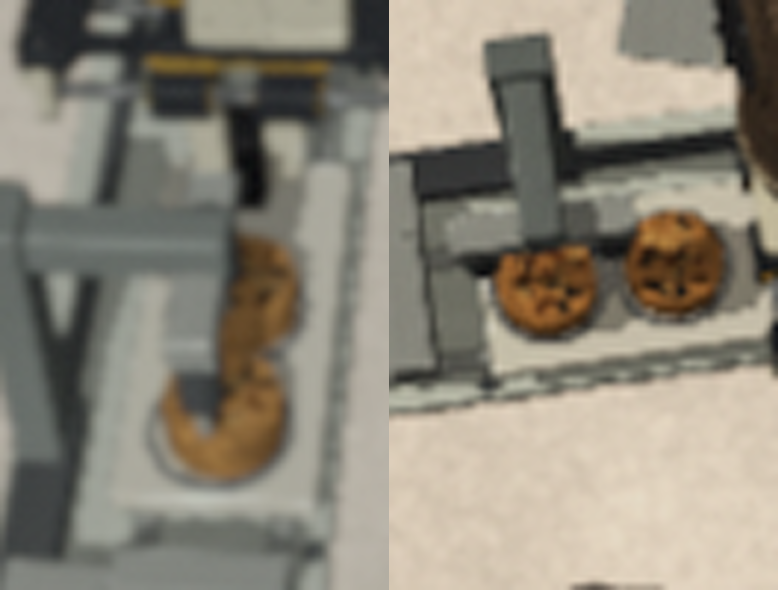

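The cakes are still seated at side crop (262,290) and (225,415). The nose, at top crop x≈490, is still about 20–28 mm short of the stop block at x≈438. Creeping on.

Call:
jog_arm:
  series: "0.12 0 0 0 0 0 5; 0.12 0 0 0 0 0 5; 0.12 0 0 0 0 0 5; 0.12 0 0 0 0 0 5; 0.06 0 0 0 0 0 5; 0 0 0 0 0 0 5"

```text
clock: 24.38
position: [0.6162, -0.0486, 0.0557]
eef_rot: [2.027, 2.398, 0.002]
wrist_force: [5.4, 0.8, 4.6]
finger_gap: 0.0159
gripper_force: 15.0
```

Call:
jog_arm:
  series: "0.06 0 0 0 0 0 5; 0.05 0 0 0 0 0 5; 0 0 0 0 0 0 5"

```text
clock: 24.75
position: [0.6156, -0.0455, 0.0557]
eef_rot: [2.028, 2.398, 0.002]
wrist_force: [5.6, 0.2, 4.3]
finger_gap: 0.0159
gripper_force: 15.0
```

Call:
jog_arm:
  series: "0.05 0 0 0 0 0 5; 0.05 0 0 0 0 0 5; 0 0 0 0 0 0 5"

```text
clock: 25.12
position: [0.6151, -0.0426, 0.0557]
eef_rot: [2.027, 2.398, 0.002]
wrist_force: [5.5, -1.0, 3.8]
finger_gap: 0.016
gripper_force: 15.0
```

Call:
jog_arm:
  series: "0.05 0 0 0 0 0 5; 0.05 0 0 0 0 0 5; 0 0 0 0 0 0 5"

```text
clock: 25.5
position: [0.6147, -0.0397, 0.0557]
eef_rot: [2.027, 2.398, 0.002]
wrist_force: [4.3, -0.1, 4.2]
finger_gap: 0.0157
gripper_force: 15.0
```

```bash
python3 - <<'E'
from h import *
to([.6155,-.042,.0558])
E
```

```text
units [-0.08  0.01 -0.  ] rz 0.01 yawY 9.56 tilt [-0.     0.002 -1.   ] pos [ 0.6147 -0.0397  0.0557] t 25.5 F [ 4.3 -0.1  4.2] gap 0.01568195198676384
```

Call:
jog_arm:
  series: "0.05 0 0 0 0 0 5; 0.05 0 0 0 0 0 5; 0 0 0 0 0 0 5"

```text
clock: 25.88
position: [0.6141, -0.0367, 0.0557]
eef_rot: [2.028, 2.398, 0.002]
wrist_force: [5.2, -0.2, 4.2]
finger_gap: 0.0159
gripper_force: 15.0
```

Call:
jog_arm:
  series: "0.05 0 0 0 0 0 5; 0.03 0 0 0 0 0 5; 0 0 0 0 0 0 5"

```text
clock: 26.25
position: [0.6139, -0.0349, 0.0557]
eef_rot: [2.028, 2.397, 0.002]
wrist_force: [5.3, -1.9, 3.6]
finger_gap: 0.0161
gripper_force: 15.0
```

Call:
jog_arm:
  series: "0.05 0 0 0 0 0 5; 0 0 0 0 0 0 5"

```text
clock: 26.5
position: [0.6138, -0.0349, 0.0557]
eef_rot: [2.028, 2.395, -0.0]
wrist_force: [7.4, -5.2, 4.0]
finger_gap: 0.0162
gripper_force: 15.0
```

Call:
jog_arm:
  series: "0.05 0 0 0 0 0 5; 0 0 0 0 0 0 5"

```text
clock: 26.75
position: [0.6138, -0.0348, 0.0557]
eef_rot: [2.029, 2.393, -0.001]
wrist_force: [7.6, -8.7, 3.5]
finger_gap: 0.0161
gripper_force: 15.0
```

```bash
python3 - <<'E'
from h import *
to([.6155,-.042,.0558])
c=camera("side");ct=camera("top")
f=lambda c,x,y,w,h,s:cv2.resize(np.array(c["pixels"])[y:y+h,x:x+w,::-1],None,fx=s,fy=s,interpolation=cv2.INTER_CUBIC)
cv2.imwrite("pics/s6.png",np.hstack([f(c,180,135,66,100,5.9),f(ct,200,115,66,100,5.9)]))
E
```

```text
units [-0.24  0.02 -0.  ] rz -0.01 yawY 9.41 tilt [-0.004  0.002 -1.   ] pos [ 0.6138 -0.0348  0.0557] t 26.75 F [ 7.6 -8.7  3.5] gap 0.01607229595556649
```

View pics/s6.png

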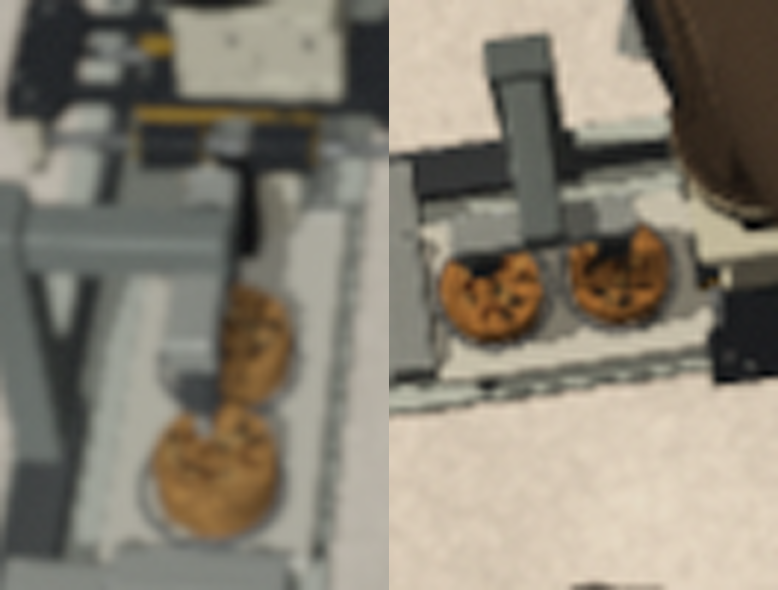

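The nose at top crop x≈440 meets the stop block, the motion has halted with rising force, and both cakes sit in their rings at side crop (255,345) and (215,470). Relaxing, letting go and rising.

Call:
jog_arm:
  series: "-0.07 0 0 0 0 0 5; 0 0 0 0 0 0 25; 0 0 0 0 0 0 40; 0 0 0 0 0 0 40; 0 0 -0.4 0 0 0 40; 0 0 -0.8 0 0 0 40; 0 0 -1 0 0 0 40; -0.2 0 -1 0 0 0 40; -0.8 -0.3 -0.5 0 0 0 40; -1 -0.8 0 0 0 0 40"

```text
clock: 28.1
position: [0.5915, -0.0977, 0.1686]
eef_rot: [2.024, 2.399, 0.004]
wrist_force: [0.1, -0.8, -0.8]
finger_gap: 0.0401
gripper_force: 0.0
```

Call:
jog_arm:
  series: "-1 -1 0 0 0 0 40; -1 -1 0 0 0 0 40; -1 -1 0 0 0 0 40; -0.5 -1 0 0 0 0 40; 0 -0.5 0 0 0 0 40; 0 0 0 0 0 0 40; 0 0 0 0 0 0 40"

```text
clock: 28.98
position: [0.4757, -0.223, 0.1666]
eef_rot: [2.026, 2.4, 0.002]
wrist_force: [0.3, 0.7, 0.2]
finger_gap: 0.04
gripper_force: 0.0
```

```bash
python3 - <<'E'
from h import *
to([.6155,-.042,.0558])
c=camera("side");ct=camera("top")
f=lambda c,x,y,w,h,s:cv2.resize(np.array(c["pixels"])[y:y+h,x:x+w,::-1],None,fx=s,fy=s,interpolation=cv2.INTER_CUBIC)
cv2.imwrite("pics/s7.png",np.hstack([f(c,180,135,66,100,5.9),f(ct,200,115,66,100,5.9)]))
E
```

```text
units [5.16 5.6  3.7 ] rz 0.03 yawY 9.67 tilt [ 0.     0.001 -1.   ] pos [ 0.4757 -0.223   0.1666] t 28.975 F [0.3 0.7 0.2] gap 0.03998526024203935
```

View pics/s7.png

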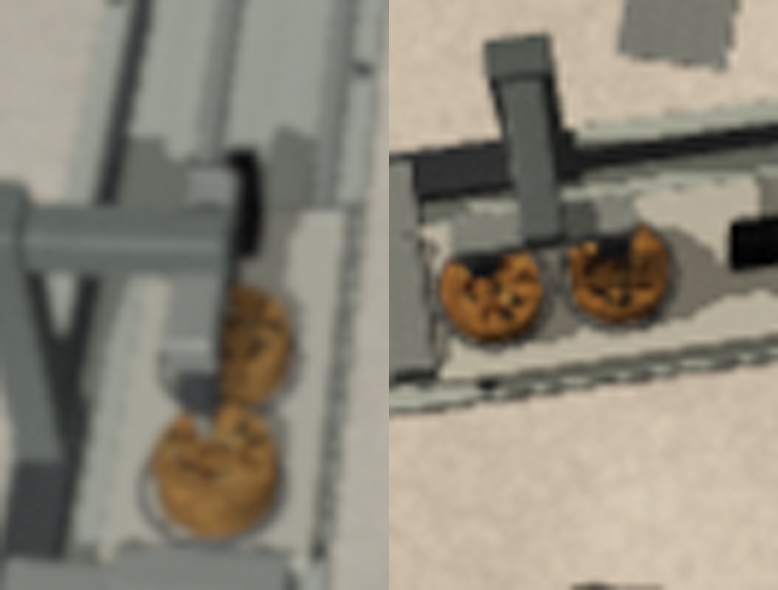

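The carriage has stayed against the block (top crop x≈440) with both cakes still seated, and the arm is clear. Handing in.

```bash
python3 -c "
from plant import *
print(sign_off())"
```

```text
the job is handed in; nothing more can be done
None
```

Both round cakes were set in the carriage's seats and the carriage slid up against the stop block; I released the handle, moved the arm clear and handed the job in at about 29 s, but sign-off returned no verdict.

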